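# Nest the spice measures and present the red-lidded jar

### The job

Get the spice carousel ready for a customer: stand the medium (white) measure in the large steel one in the middle of the carousel, then the small (blue) measure in the medium one, both upright and all the way down. Then smoothly turn the carousel until the red-lidded jar is lined up with the yellow pointer on its base, and finish while still firmly holding the carousel still there (do not let go), with the measures nested and untouched. Do not fling the carousel round or disturb the other things on the counter.

Things in the scene. Friction and masses are not known exactly. Their poses are not given: they have to be found in the camera images.
- carousel_base: Spice carousel: its fixed dark wooden base, a disc 260 mm across on the counter; origin at the centre of its underside, on the turning axis, z up. A yellow pointer (22 mm wide) sticks out of its rim along its +x axis, to 187 mm from the axis: the front. On it turns a wooden turntable, 256 mm across, top 26 mm above the counter, with five jars and the large measure fixed to it.
- large_floor (a point): Centre of the inner floor of the large steel measure, which is fixed on a hub in the middle of the carousel, on the turning axis, open upwards: 86 mm across outside, 78 mm inside, rim 106 mm and inner floor 65 mm above the counter. Straight-sided.
- red_lid (a point): Centre of the red-lidded jar's lid, 98 mm above the counter, 100 mm from the turning axis; x points outward from that axis. Five closed jars are fixed to the turntable at this radius, 72 degrees apart, one with a red lid, two white, two dark grey. Each lid is round, 44 mm across, 20 mm high (88 to 108 mm above the counter), on a 41 mm wide glass body.
- turntable (a joint): Angle of the turntable on its base, rad: 0 (or any whole turn, 6.283) when the red-lidded jar is in line with the yellow pointer; grows anticlockwise seen from above. Turns endlessly either way and stays where it is left; the bearing takes about 0.12 N m (1 to 2 N at a jar lid).
- medium_center (a point): Centre (half-way up) of the medium measure, a loose white enamel straight-sided cup, open upwards: 66 mm across outside, 61 mm inside, 66 mm high, floor 4 mm thick, about 120 g; z up. Seated in the large measure, its rim stands 25 mm above the large one's rim.
- medium_measure: The medium measure itself; origin at the centre of its underside (33 mm below point medium_center).
- small_center (a point): Centre (half-way up) of the small measure, a loose blue enamel straight-sided cup, open upwards: 47 mm across outside, 42 mm inside, 88 mm high, floor 4 mm thick, about 90 g; z up. Seated in the medium measure, its rim stands 26 mm above the medium one's rim.
- small_measure: The small measure itself; origin at the centre of its underside (44 mm below point small_center).
- weight_big: Bystander, leave alone: dark steel scale weight with a knob, 42 mm across, 50 mm high; origin at the centre of its underside.
- weight_small: Bystander, leave alone: smaller scale weight, 30 mm across, 35 mm high; origin at the centre of its underside.
- ladle: Bystander, leave alone: steel spoon 200 mm long lying on the counter; origin at its middle, on the underside.
- tin: Bystander, leave alone: yellow-labelled tin, 74 mm across, 100 mm high; origin at the centre of its underside.
- mill: Bystander, leave alone: dark wooden pepper mill, 58 mm across, 168 mm high; origin at the centre of its underside.
- carton: Bystander, leave alone: green carton, 60 x 90 mm, 130 mm high; origin at the centre of its underside.
- tea_cup: Bystander, leave alone: blue mug with a handle, 72 mm across, 75 mm high; origin at the centre of its underside.

How it is judged:
On the way, in this order (a step that is already met when the one before it is completed fails the run):
1. the medium measure stands upright on the floor of the large one, let go (horizontal distance between medium_center and carousel_base below 0.011 m and z of medium_center in the frame of carousel_base between 0.092 and 0.104 m and angle between medium_center's own z axis and vertical below 0.12 rad and contact force between the fingers and medium_measure below 0.3 N), for 0.2 s.
2. the small measure stands upright on the floor of the medium one, let go (horizontal distance between medium_center and carousel_base below 0.011 m and z of medium_center in the frame of carousel_base between 0.092 and 0.104 m and angle between each of medium_center, small_center's own z axis and vertical below 0.12 rad and horizontal distance between small_center and medium_center below 0.012 m and z of small_center in the frame of medium_center between 0.009 and 0.021 m and contact force between the fingers and small_measure below 0.3 N), for 0.2 s.
3. the red-lidded jar is turned to the yellow pointer (y of red_lid in the frame of carousel_base between -0.013 and 0.013 m and x of red_lid in the frame of carousel_base above 0.08 m), for 0.2 s.
At the end, for the whole second after the job is handed in: Through the last second: measures nested upright and fully down (6 mm, 7 degrees), not touched by the fingers; red lid within 13 mm sideways of the pointer line, on the pointer side; turntable at rest (under 0.05 rad/s) and held by the fingers with over 3 N (all of step 2 and all of step 3 and velocity of joint turntable between -0.05 and 0.05 rad/s and contact force between the fingers and turntable above 3 N and contact force between the fingers and medium_measure below 0.3 N); the arm keeps its last pose, push and grip.
It fails at once if the carousel is flung round (faster than 3 rad/s) (velocity of joint turntable above 3 rad/s or velocity of joint turntable below -3 rad/s).
It fails at once if another thing on the counter is moved by more than 40 mm or knocked over (distance of any of weight_big, weight_small, ladle, tin, mill, carton, tea_cup from where it was at the start of the episode above 0.04 m or angle between any of weight_big, weight_small, tin, mill, carton, tea_cup's own z axis and vertical above 0.6 rad).
It also fails if it takes over 70 s, if anything falls off the work surface, if the arm or the gripper's body presses on something with over 40 N, if the wrist force passes 120 N, or if a joint passes its speed limit or range.

### The arm

A 6-joint arm with a two-finger parallel gripper is mounted at the origin on the work surface. World frame = base frame: x ahead of the robot, y to its left, z up, the work surface at z = 0. Lengths are in m, angles in rad, forces in N, time in s.
With the tool pointing down it reaches from about 0.325 to 1 m from the base axis. Payload 5.1 kg.
Tool frame: the origin (TCP) lies midway between the tips of the shut fingers; the grasp point (between the pads) lies 19 mm behind it; z points along the fingers, y is the line along which they close (so a half turn about z gives the same grasp; the last joint's range is limited). The gripper opens to 85 mm and grips with 20 to 120 N. Pads are 22 mm wide; open, the fingers measure 114 mm over their backs; the gripper's body (76 mm by 85 mm) begins 54 mm behind the grasp point. The pads swing forward as they close: fully open they stand 13 mm farther back than shut.
Start: joints at [-1.235, 0.124, 1.65, -0, 1.367, -0.083], TCP at [0.264, -0.594, 0.231] pointing down, gripper open.
Joint ranges: [-2.61, 2.61], [-1.02, 2.33], [0.03, 2.71], [-1.35, 4.49], [0.32, 2.68], [-2.91, 2.91]. Speed limits (rad/s): [2.57, 2.57, 3.14, 3.14, 3.14, 3.14].

### API

Orientations are given as a rotation vector (axis times angle).
In Python, from workcell import bot, cams gives the robot as it stands.
- The arm moves only by the shell command python3 -m inch 'ROWS'. ROWS is a JSON object of lists of equal length, an entry for each row: "translation": the shift along the tool's x, y, z normalised to -1 to 1, where 1 is 0.1 m, a list of three; "twist": the turn about the tool's z normalised to -1 to 1, where 1 is 0.08 rad; "gripper": the opening, from 0 (shut) to 1 (fully open). In form: {"translation": [[dx, dy, dz], ...], "twist": [twist, ...], "gripper": [gripper, ...]}. A call has 1 to 12 rows; each row shifts and turns the commanded pose from where the row before left it, along the tool's axes as they then stand; what a row does not reach is not made up. A row lasts 1/8 s, in which the tool goes at most 62.5 mm and 10.7 degrees, less where a joint would pass 70% of its speed; a pose out of reach is approached as far as the arm can. A call with a number of a shift or a turn outside -1 to 1 is refused whole. A call with a gripper value outside its range is refused whole. The fingers move at their own pace and stop on an object; the grip force is fixed at half the most. Time passes only in rows, so rows that do not move let the fingers close. It gives the time, the measured TCP pose, the force, the opening and the grip force at its end, in the units of the state.
- bot.sense(): the state, without advancing time (a new reading comes with each control period).
- cams.camera(name): name is "scene" or "top" or "wrist"; returns (picture, depth): 400x640x3 uint8, red, green, blue; 400x640 float32, m along the optical axis (not along the pixel's ray), 0 where there is no reading.
- cams.camera_model(name): a dict with "intrinsics" (3x3 intrinsics, pixels), "extrinsics" (4x4, takes a point from camera to world coordinates); the wrist camera has in their place "mount" (4x4, takes a point from camera to tool coordinates, whose origin is the TCP and whose axes are the flange's). Camera axes: x right, y up, looking along -z (the intrinsics and any distortion apply to the point x, -y, -z); pixel columns grow to the right and rows downward; lengths in m; the calibration is good to about 2 mm. A picture is of the moment at which its call begins: read the wrist's pose just before it. camera_model takes no time and is no camera call.
- bot.finish_job(): hands the job in; it is judged then, once.
The state is a dict: "time_s": time; "joint_positions": joint angles; "joint_vel": joint speeds; "effort": joint torques, N m; "tool_pos": TCP position; "ee_rot": TCP orientation; "wrist_force": force on the tool from outside, world axes, zero at the start; "wrist_torque": the same for the moment, N m; "opening": opening from 0.0 (shut) to 1.0 (fully open); "grasp_force": force on a finger pad.
Only numpy, scipy, OpenCV 4.12 (cv2) and the standard library are available. Lean on these libraries where they do the work, as an engineer would, in place of code of your own. Each camera call takes 0.05 s, during which the arm holds its last target. There are 200 camera calls.

## Working session

There is one attempt and no reset: what is moved stays moved. The work goes in short steps, Python scripts to look and compute and a shell command to move; the robot and the scene stay as the last step left them, time stands still between calls to the robot, and variables do not carry over. Pictures are saved under pics/ and viewed, at most 10 in all, crops included, and the job is handed in when it is done.

```bash
ls; mkdir -p pics; python3 - <<'E'
from workcell import bot,cams
import cv2,numpy as np
s=bot.sense();print(s)
for n in("top","scene"):
    p,d=cams.camera(n);cv2.imwrite(f"pics/{n}0.png",p[:,:,::-1]);np.savez(f"{n}0.npz",p=p,d=d)
    print(n,cams.camera_model(n))
print(cams.camera_model("wrist"))
E
```

```text
pics
{'time_s': 0.0, 'joint_positions': array([-1.23461701e+00,  1.24475003e-01,  1.65169308e+00,  1.31454822e-05,
        1.36747295e+00, -8.26219589e-02]), 'joint_vel': array([ 0.0021668 , -0.00024148,  0.00049066,  0.00124129, -0.00048336,
       -0.00042129]), 'effort': array([ 3.44152104e-04, -4.23611391e+01, -3.65452373e+01, -9.96914423e-05,
        6.85987834e-03, -4.32594121e-07]), 'tool_pos': array([ 0.26409378, -0.59326171,  0.23006121]), 'ee_rot': array([-3.07097841e+00, -6.52627557e-01,  3.86522366e-04]), 'wrist_force': array([-1.21668293,  0.17387835, -0.2257214 ]), 'wrist_torque': array([ 0.00690969, -0.00495849, -0.00874848]), 'grasp_force': 0.0, 'opening': 0.999296438873239}
top {'intrinsics': array([[520.35501832,   0.        , 316.95246631],
       [  0.        , 520.35501832, 202.82766361],
       [  0.        ,   0.        ,   1.        ]]), 'extrinsics': array([[-0.01988074,  0.99079522, -0.13390141,  0.2633672 ],
       [-0.99979186, -0.01908775,  0.00720346, -0.02897693],
       [ 0.00458128,  0.13401675,  0.99096848,  1.58053825],
       [ 0.        ,  0.     
[... 290 characters left out ...]
  [ 0.91060388, -0.23969207,  0.33667237,  0.41775285],
       [ 0.02415582,  0.84411033,  0.5356251 ,  0.85791367],
       [ 0.        ,  0.        ,  0.        ,  1.        ]])}
{'intrinsics': array([[286.91719004,   0.        , 322.69685187],
       [  0.        , 286.91719004, 201.31581714],
       [  0.        ,   0.        ,   1.        ]]), 'mount': array([[ 6.80528473e-04,  9.53563880e-01,  3.01190080e-01,
         7.67966256e-02],
       [ 9.99999576e-01, -4.62154310e-04, -7.96289600e-04,
        -2.03664796e-04],
       [-6.20116707e-04,  3.01190494e-01, -9.53563790e-01,
        -1.43137836e-01],
       [ 0.00000000e+00,  0.00000000e+00,  0.00000000e+00,
         1.00000000e+00]])}
```

View pics/top0.png

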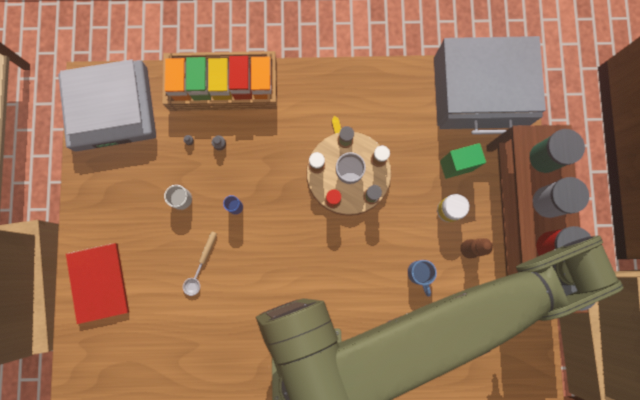

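View pics/scene0.png

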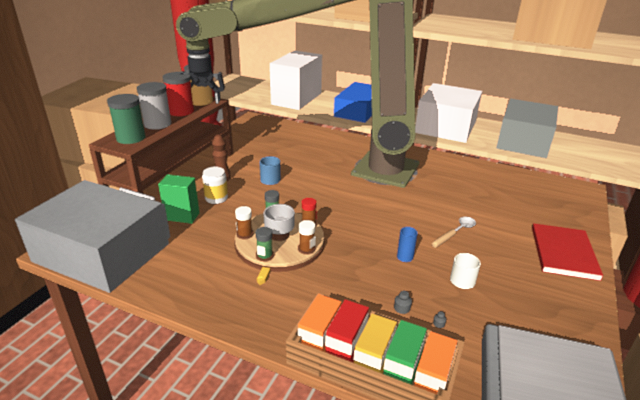

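The top view shows the white cup at (178,197), blue cup at (233,204), carousel at (350,172), pointer at (336,124) and red lid at (333,198). The scene view agrees, with all of them standing upright.

```bash
cat > h.py <<'E'
import numpy as np,cv2
from workcell import bot,cams
from scipy.spatial.transform import Rotation as R
def pose(s=None):
    s=s or bot.sense();T=np.eye(4);T[:3,:3]=R.from_rotvec(s["ee_rot"]).as_matrix();T[:3,3]=s["tool_pos"];return T
def grab(n,save=None):
    m=cams.camera_model(n)
    E=pose()@m["mount"] if n=="wrist" else m["extrinsics"]
    p,d=cams.camera(n)
    if save: cv2.imwrite(f"pics/{save}.png",p[:,:,::-1])
    return p,d,m["intrinsics"],E
def cloud(d,K,E):
    v,u=np.mgrid[:d.shape[0],:d.shape[1]]
    c=np.stack([(u-K[0,2])/K[0,0]*d,-(v-K[1,2])/K[1,1]*d,-d],-1)
    return c@E[:3,:3].T+E[:3,3]
def ray(u,v,z,K,E):
    r=E[:3,:3]@np.array([(u-K[0,2])/K[0,0],-(v-K[1,2])/K[1,1],-1]);o=E[:3,3]
    return o+r*(z-o[2])/r[2]
def circ(xy):
    A=np.c_[2*xy,np.ones(len(xy))];s=np.linalg.lstsq(A,(xy**2).sum(1),rcond=None)[0]
    return s[:2],np.sqrt(s[2]+s[:2]@s[:2])
def toolmove(target,s=None):
    "shift in tool axes, units of 0.1 m, to bring TCP to the world target"
    T=pose(s);return T[:3,:3].T@(np.array(target)-T[:3,3])/0.1
E
python3 - <<'E'
from h import *
for n in("top","scene"):
    m=cams.camera_model(n);f=np.load(n+"0.npz");K,E=m["intrinsics"],m["extrinsics"]
    p,d=f["p"],f["d"];P=cloud(d,K,E);hsv=cv2.cvtColor(p,cv2.COLOR_RGB2HSV)
    H,S,V=cv2.split(hsv);z=P[...,2]
    near=lambda c,r:np.hypot(P[...,0]-c[0],P[...,1]-c[1])<r
    if n=="top": C={k:ray(u,v,h,K,E)[:2] for k,u,v,h in(("white",178,193,.05),("blue",233,200,.08),("car",350,165,.1),("ptr",336,124,.02),("red",333,198,.1))};print(C)
    for k,c,r,lo,hi in(("white","white",.06,.06,.072),("blue","blue",.05,.08,.095),("car","car",.06,.098,.112)):
        m_=near(C[c],r)&(z>lo)&(z<hi);q=P[m_]
        if len(q)<5:print(n,k,len(q));continue
        print(n,k,len(q),circ(q[:,:2]),cv2.minEnclosingCircle(q[:,:2].astype(np.float32)),q[:,2].max())
    for k,m_ in(("red",(S>150)&((H<6)|(H>174))&near(C["red"],.05)&(z>.07)),("yel",(H>20)&(H<33)&(S>170)&near(C["ptr"],.06))):
        q=P[m_];print(n,k,len(q),q.mean(0),q.min(0),q.max(0))
    if n=="top": 
        tt=(z>.02)&(z<.032)&near(C["car"],.16); q=P[tt][:,:2]; print(len(q),cv2.minEnclosingCircle(q.astype(np.float32)))
E
```

```text
{'white': array([0.50759935, 0.37221481]), 'blue': array([0.4791297, 0.2042036]), 'car': array([ 0.57227157, -0.13777944]), 'ptr': array([ 0.71885437, -0.10405699]), 'red': array([ 0.47653547, -0.08614932])}
top white 72 (array([0.49824328, 0.37691714]), np.float64(0.03152353417333773)) ((0.49836409091949463, 0.37694358825683594), 0.03391348943114281) 0.07130420435936546
top blue 53 (array([0.47080582, 0.21053227]), np.float64(0.021988658917511526)) ((0.47176650166511536, 0.2100924402475357), 0.024038730189204216) 0.09438049963849937
top car 135 (array([ 0.56718291, -0.1366869 ]), np.float64(0.04075017393353651)) ((0.5676044225692749, -0.13662272691726685), 0.04335523024201393) 0.11132599707457658
top red 171 [ 0.47930815 -0.08642851  0.10631052] [ 0.46033589 -0.10622008  0.0731242 ] [ 0.49878503 -0.06584455  0.11525543]
top yel 104 [ 0.72119833 -0.10398401  0.01006799] [ 0.69489773 -0.11744041 -0.00548868] [ 0.74956281 -0.09209207  0.0207218 ]
3165 ((0.5791993141174316, -0.13034163415431976), 0.14031489193439484)
scene white 121 (array([0.49996034, 0.37841623]), np.float64(0.031487835194254195)) ((0.5010125637054443, 0.37585318088531494), 0.03708808124065399) 0.07024065613394093
scene blue 95 (array([0.47156951, 0.21166323]), np.float64(0.021937034497007117)) ((0.4713662564754486, 0.2108883112668991), 0.025137364864349365) 0.09087723260502656
scene car 194 (array([ 0.5687957 , -0.13542216]), np.float64(0.04092047505603304)) ((0.5678568482398987, -0.13371804356575012), 0.04585999250411987) 0.10973515759567631
scene red 161 [ 0.48972245 -0.08237836  0.10339942] [ 0.46043244 -0.10450548  0.08836315] [ 0.5066181  -0.06333399  0.11086242]
scene yel 82 [ 0.72260901 -0.10342689  0.010887  ] [ 6.96091357e-01 -1.19613570e-01  5.69080436e-04] [ 0.75107414 -0.09101327  0.01494923]
```

```bash
python3 -m inch '{"translation":[[0.305,-0.395,0],[0.305,-0.395,0],[0.305,-0.395,0],[0.305,-0.395,0],[0.305,-0.395,0],[0.305,-0.395,0],[0.305,-0.395,0],[0.305,-0.395,0],[0.305,-0.395,0],[0.305,-0.395,0]],"twist":[0,0,0,0,0,0,0,0,0,0],"gripper":[1,1,1,1,1,1,1,1,1,1]}'
python3 -m inch '{"translation":[[0.305,-0.395,0],[0.305,-0.395,0],[0.305,-0.395,0],[0.305,-0.395,0],[0.305,-0.395,0],[0.305,-0.395,0],[0.305,-0.395,0],[0.305,-0.395,0],[0.305,-0.395,0],[0.305,-0.395,0],[0,0,0.2],[0,0,0]],"twist":[0,0,0,0,0,0,0,0,0,0,0,0],"gripper":[1,1,1,1,1,1,1,1,1,1,1,1]}'
cat > rim.py <<'E'
from h import *
import sys
# rim.py name x y rad zlo zhi : fit the rim circle from wrist depth
x,y,r,lo,hi=map(float,sys.argv[1:6])
p,d,K,E=grab("wrist",sys.argv[6] if len(sys.argv)>6 else None)
P=cloud(d,K,E);P[d<=0]=9
z=P[...,2];m=(np.hypot(P[...,0]-x,P[...,1]-y)<r)&(z>lo)&(z<hi);q=P[m]
print(len(q),circ(q[:,:2]),cv2.minEnclosingCircle(q[:,:2].astype(np.float32)),np.percentile(q[:,2],[5,50,95]))
T=pose();print("tool",T[:3,3],"yaw",np.degrees(np.arctan2(T[1,0],T[0,0])),"tilt",T[:3,2])
E
python3 rim.py .499 .3775 .06 .058 .075 w1
```

```text
time_s: 1.35
tool_pos: [0.3822, -0.1073, 0.231]
ee_rot: [-3.073, -0.652, -0.0]
wrist_force: [0.4, 1.6, -0.1]
opening: 1.0
grasp_force: 0.0
time_s: 2.85
tool_pos: [0.4987, 0.3748, 0.2078]
ee_rot: [3.07, 0.653, -0.009]
wrist_force: [-0.4, -0.5, -0.2]
opening: 1.002
grasp_force: 0.0
691 (array([0.49987375, 0.37711489]), np.float64(0.03131029502700171)) ((0.4994106590747833, 0.37681299448013306), 0.03305017948150635) [0.0590155  0.06597309 0.06754079]
tool [0.4992469  0.37469606 0.20920445] yaw 23.972347810570838 tilt [-0.00338953 -0.00241141 -0.99999135]
```

View pics/w1.png

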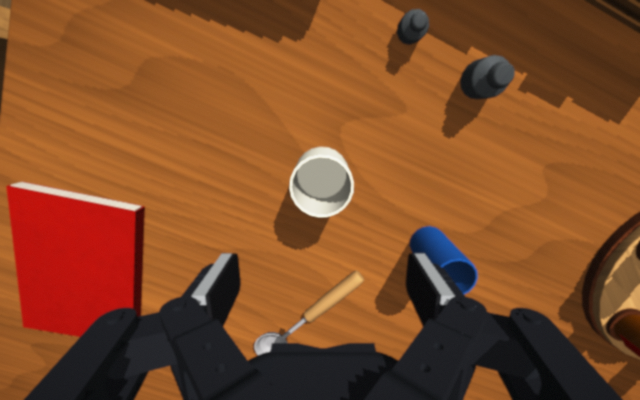

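The wrist view shows the white cup's rim at about (322,182), with the fingers open on either side. I'm centred to within 3 mm, so I go down and grip.

```bash
python3 -m inch '{"translation":[[0.015,-0.02,0.3],[0,0,0.4],[0,0,0.4],[0,0,0.4],[0,0,0.18],[0,0,0],[0,0,0],[0,0,0],[0,0,0],[0,0,0],[0,0,0],[0,0,0]],"twist":[0,0,0,0,0,0,0,0,0,0,0,0],"gripper":[1,1,1,1,1,1,0,0,0,0,0,0]}'
python3 rim.py .499 .3775 .05 .058 .075 w2
```

```text
time_s: 4.4
tool_pos: [0.503, 0.3796, 0.0467]
ee_rot: [-3.071, -0.653, -0.009]
wrist_force: [-0.7, -0.2, 6.1]
opening: 0.743
grasp_force: 66.6
5048 (array([0.50172234, 0.37924857]), np.float64(0.032968463612499346)) ((0.5084033608436584, 0.3823200464248657), 0.04599215090274811) [0.05895197 0.06575698 0.07260969]
tool [0.50300945 0.37965558 0.04671772] yaw 23.99690227366093 tilt [ 0.00494746  0.002885   -0.9999836 ]
```

View pics/w2.png

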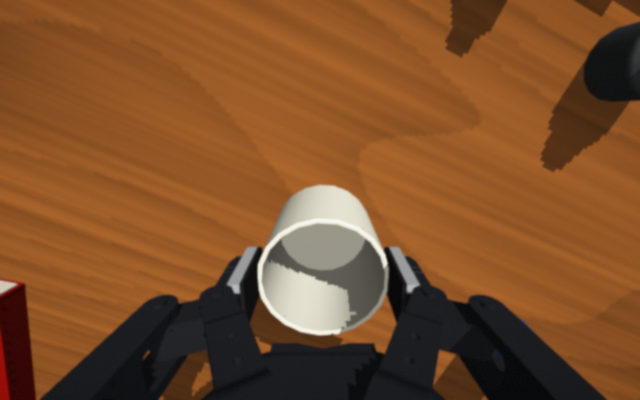

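The cup is held between both pads (rim ellipse centre about (322,277)), upright. Next I lift it and measure it in the tool frame.

```bash
python3 -m inch '{"translation":[[0,0,-0.2],[0,0,-0.4],[0,0,-0.5],[0,0,-0.5],[0,0,-0.2],[0,0,0],[0,0,0]],"twist":[0,0,0,0,0,0,0],"gripper":[0,0,0,0,0,0,0]}'
cat > held.py <<'E'
from h import *
import sys
# held cup rim in tool frame: held.py w|b radius
p,d,K,_=grab("wrist",sys.argv[3]);rad=float(sys.argv[2])
M=cams.camera_model("wrist")["mount"];P=cloud(d,K,M)
H,S,V=cv2.split(cv2.cvtColor(p,cv2.COLOR_RGB2HSV))
col=(S<70)&(V>90) if sys.argv[1]=="w" else (H>100)&(H<130)&(S>100)
m=col&(d>0)&(np.hypot(P[...,0],P[...,1])<.06)
z=P[...,2];top=np.percentile(z[m],1)
q=P[m&(z<top+.004)]
print("n",len(q),"rim z",top,"circle",circ(q[:,:2]),cv2.minEnclosingCircle(q[:,:2].astype(np.float32)))
# plane tilt of the rim
A=np.c_[q[:,:2],np.ones(len(q))];print("slope",np.linalg.lstsq(A,q[:,2],rcond=None)[0])
s=bot.sense();print(s["tool_pos"],s["wrist_force"],s["opening"],s["grasp_force"])
E
python3 held.py w .033 w3
```

```text
time_s: 5.32
tool_pos: [0.4997, 0.3777, 0.2204]
ee_rot: [3.071, 0.653, -0.007]
wrist_force: [0.3, 0.1, -2.3]
opening: 0.745
grasp_force: 66.4
n 312 rim z -0.04357593056593474 circle (array([ 2.18233133e-02, -7.04777406e-05]), np.float64(0.03714879956380392)) ((0.010376262478530407, -0.00029095448553562164), 0.03863438591361046)
slope [ 0.3389015   0.0015039  -0.04710175]
[0.49961474 0.37757945 0.21994536] [-0.5231574  -0.47412715 -1.47800707] 0.745881751445793 66.37066897004843
```

```bash
python3 - <<'E'
import re
s=open('h.py').read()
s=open('held.py').read().replace("z=P[...,2];top=np.percentile(z[m],1)","z=P[...,2];m&=(np.abs(P[...,1])<rad-.002)&(z>float(sys.argv[4]));top=np.percentile(z[m],1)")
open('held.py','w').write(s)
E
python3 held.py w .033 w4 -.032
```

```text
n 2287 rim z -0.020506846286467317 circle (array([-0.00270856, -0.0001533 ]), np.float64(0.031266627355745896)) ((-0.0033570947125554085, 0.00023247515491675586), 0.033443257212638855)
slope [-0.00369996 -0.0042265  -0.01919113]
[0.49966507 0.3776368  0.22001516] [-0.15603413 -0.5154337  -1.92276867] 0.749796560298849 66.37134701013565
```

View pics/w4.png

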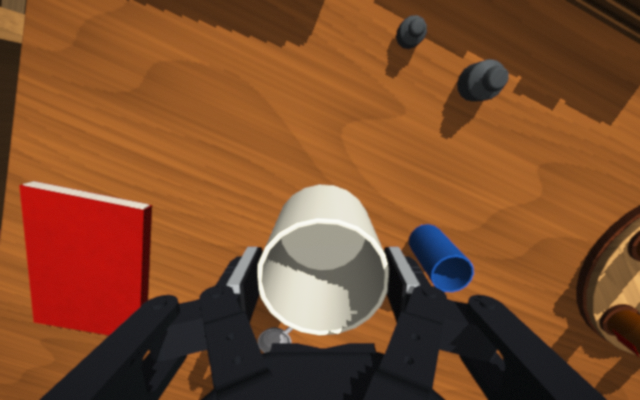

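The cup hangs upright, with its centre 3 mm behind the tool axis along x and its rim at tool z −0.02. I carry it over the carousel.

```bash
python3 -m inch '{"translation":[[-0.05,0.18,0],[-0.11,0.38,0],[-0.13,0.45,0],[-0.13,0.45,0],[-0.13,0.45,0],[-0.13,0.45,0],[-0.13,0.45,0],[-0.13,0.45,0],[-0.13,0.45,0],[-0.13,0.45,0],[-0.13,0.45,0],[-0.1,0.35,0]],"twist":[0,0,0,0,0,0,0,0,0,0,0,0],"gripper":[0,0,0,0,0,0,0,0,0,0,0,0]}'
python3 -m inch '{"translation":[[-0.03,0.0,0],[0,0,0]],"twist":[0,0],"gripper":[0,0]}'
cat > axis.py <<'E'
from h import *
import sys
p,d,K,E=grab("wrist",sys.argv[1]);P=cloud(d,K,E);P[d<=0]=9
c=np.array([.568,-.136]);H,S,V=cv2.split(cv2.cvtColor(p,cv2.COLOR_RGB2HSV));z=P[...,2]
rr=np.hypot(*(P[...,:2]-c).transpose(2,0,1))
q=P[(rr<.046)&(rr>.034)&(z>.100)&(z<.111)];print("large rim",len(q),circ(q[:,:2]) if len(q)>9 else "")
q=P[(rr<.15)&(rr>.05)&(z>.104)&(z<.112)];print("lids n",len(q),circ(q[:,:2]))
T=pose();print(T[:3,3],"to axis-held(-.003,0):",toolmove([*(c+T[:2,0]*.003),.111]))
E
python3 axis.py w5; python3 held.py w .033 w5b -.032
```

```text
time_s: 6.92
tool_pos: [0.571, -0.1356, 0.2225]
ee_rot: [-3.073, -0.65, 0.002]
wrist_force: [0.7, 0.1, -1.2]
opening: 0.747
grasp_force: 66.4
time_s: 7.18
tool_pos: [0.5683, -0.1343, 0.2226]
ee_rot: [-3.072, -0.652, 0.002]
wrist_force: [-0.4, 0.3, -0.8]
opening: 0.748
grasp_force: 66.4
large rim 755 (array([ 0.56878981, -0.13757799]), np.float64(0.04034115543270948))
lids n 6576 (array([ 0.57150929, -0.13668327]), np.float64(0.09891627768641012))
[ 0.56855979 -0.13374624  0.22280892] to axis-held(-.003,0): [0.01637397 0.01927683 1.11806358]
n 2188 rim z -0.020501297490298484 circle (array([-0.00271955, -0.00013078]), np.float64(0.031286359477008134)) ((-0.0033278425689786673, -0.0005036296788603067), 0.03330168128013611)
slope [-0.00172283 -0.00790786 -0.01924946]
[ 0.56875372 -0.13342075  0.2230136 ] [ 0.22476236  0.15511622 -0.49915357] 0.7462538494357815 66.41615107655525
```

View pics/w5.png

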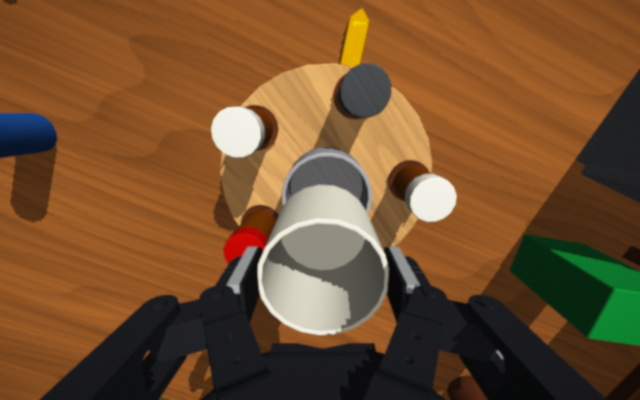

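The held cup's rim is at about (322,277) and the large measure's rim is just above it at (327,190). The correction is small, so I lower it most of the way and check.

```bash
python3 -m inch '{"translation":[[0.018,0.027,0.1],[0,0,0.25],[0,0,0.25],[0,0,0.2],[0,0,0.18],[0,0,0],[0,0,0]],"twist":[0,0,0,0,0,0,0],"gripper":[0,0,0,0,0,0,0]}'
python3 - <<'E'
from h import *
p,d,K,E=grab("top","t1");c=np.array([.568,-.136])
P=cloud(d,K,E)
p,d,K,E=grab("wrist","w6");P=cloud(d,K,E);P[d<=0]=9;z=P[...,2]
rr=np.hypot(*(P[...,:2]-c).transpose(2,0,1))
q=P[(rr<.046)&(rr>.036)&(z>.102)&(z<.110)];print(len(q),circ(q[:,:2]));print(bot.sense()["tool_pos"],bot.sense()["wrist_force"])
E
```

```text
time_s: 8.15
tool_pos: [0.5726, -0.136, 0.1261]
ee_rot: [3.072, 0.653, 0.002]
wrist_force: [0.3, -0.5, -0.2]
opening: 0.748
grasp_force: 66.4
1480 (array([ 0.5693054 , -0.13738467]), np.float64(0.04006213661443392))
[ 0.57278746 -0.13615319  0.12668279] [ 0.72162207 -0.56673622 -0.7075917 ]
```

```bash
python3 held.py w .033 w6b -.032
```

```text
n 2202 rim z -0.020534535197914615 circle (array([-2.76371594e-03, -5.91898492e-05]), np.float64(0.03133716309980723)) ((-0.003099581925198436, -0.0006013939273543656), 0.03350520506501198)
slope [-0.00136826 -0.00671315 -0.0192665 ]
[ 0.57274648 -0.13613142  0.12665241] [ 0.28475462 -0.68516484 -0.64326637] 0.7502357513094315 66.43310956656933
```

```bash
python3 -m inch '{"translation":[[-0.01,0,0.06],[0,0,0.06],[0,0,0.02],[0,0,0],[0,0,0]],"twist":[0,0,0,0,0],"gripper":[0,0,0,0,0]}'
```

```text
time_s: 8.93
tool_pos: [0.5709, -0.1363, 0.1118]
ee_rot: [-3.073, -0.653, 0.001]
wrist_force: [-4.6, 0.7, 4.5]
opening: 0.75
grasp_force: 66.9
```

```bash
python3 -m inch '{"translation":[[0,0,0],[0,0,0],[0,0,0],[0,0,-0.05],[0,0,-0.2],[0,0,-0.4],[0,0,-0.4],[0,0,0],[0,0,0]],"twist":[0,0,0,0,0,0,0,0,0],"gripper":[1,1,1,1,1,1,1,1,1]}'
python3 - <<'E'
from h import *
p,d,K,E=grab("wrist","w7");c=np.array([.569,-.137])
P=cloud(d,K,E);P[d<=0]=9;z=P[...,2];H,S,V=cv2.split(cv2.cvtColor(p,cv2.COLOR_RGB2HSV))
rr=np.hypot(*(P[...,:2]-c).transpose(2,0,1))
for lo,hi,r0,r1 in((.102,.110,.036,.047),(.126,.136,0,.045)):
    q=P[(rr<r1)&(rr>r0)&(z>lo)&(z<hi)];print(len(q),circ(q[:,:2]),np.percentile(q[:,2],[5,50,95]))
A=np.c_[q[:,:2],np.ones(len(q))];print("slope",np.linalg.lstsq(A,q[:,2],rcond=None)[0])
q=P[(rr<.02)];print("floor",np.percentile(q[:,2],[5,50,95]))
T=pose();print(T[:3,3],"to blue",toolmove([.471,.211,.25]))
E
```

```text
time_s: 10.05
tool_pos: [0.5711, -0.1363, 0.2172]
ee_rot: [3.072, 0.653, 0.002]
wrist_force: [-1.3, -0.5, -1.7]
opening: 0.996
grasp_force: 0.0
874 (array([ 0.5683034 , -0.13780312]), np.float64(0.04066272013840318)) [0.10420487 0.10639833 0.10755955]
927 (array([ 0.56829141, -0.13744316]), np.float64(0.03133161151375887)) [0.12686848 0.13113958 0.13250308]
slope [0.01158473 0.00338199 0.12451177]
floor [0.06936711 0.29971904 0.30801034]
[ 0.57058702 -0.13610775  0.21592822] to blue [ 0.50139713 -3.57631221 -0.33884644]
```

The medium cup is seated, rim at 0.131 and concentric within 1 mm. Next is the blue cup.

```bash
python3 -m inch '{"translation":[[0.03,-0.2,0],[0.05,-0.4,0],[0.06,-0.42,0],[0.06,-0.42,0],[0.06,-0.42,0],[0.06,-0.42,0],[0.06,-0.42,0],[0.06,-0.42,0],[0.06,-0.36,0],[0,-0.1,0.1],[0,0,0],[0,0,0]],"twist":[0,0,0,0,0,0,0,0,0,0,0,0],"gripper":[1,1,1,1,1,1,1,1,1,1,1,1]}'
python3 rim.py .471 .211 .045 .080 .096 w8;python3 -c "
from h import *
print(toolmove([.4715,.211,.062]))"
```

```text
time_s: 11.6
tool_pos: [0.471, 0.2104, 0.2057]
ee_rot: [3.073, 0.652, -0.002]
wrist_force: [0.7, -0.3, -0.1]
opening: 1.0
grasp_force: 0.0
568 (array([0.47171848, 0.21047781]), np.float64(0.021909137758328794)) ((0.4711534082889557, 0.21019531786441803), 0.02358473651111126) [0.08123411 0.08803662 0.08948114]
tool [0.47129366 0.21026034 0.20611991] yaw 23.919876826368732 tilt [-3.31167082e-04 -4.01292900e-04 -9.99999865e-01]
[ 0.00555598 -0.00625983  1.44119521]
```

```bash
python3 -m inch '{"translation":[[0,0,0.3],[0,0,0.45],[0,0,0.45],[0,0,0.24],[0,0,0],[0,0,0]],"twist":[0,0,0,0,0,0],"gripper":[1,1,1,1,1,1]}'
python3 -m inch '{"translation":[[0,0,0],[0,0,0],[0,0,0],[0,0,0],[0,0,0],[0,0,0],[0,0,0]],"twist":[0,0,0,0,0,0,0],"gripper":[0,0,0,0,0,0,0]}'
python3 held.py b .0235 w9 -.04
```

```text
time_s: 12.4
tool_pos: [0.4724, 0.211, 0.0638]
ee_rot: [-3.073, -0.652, -0.003]
wrist_force: [0.6, 0.5, -0.2]
opening: 0.996
grasp_force: 0.0
time_s: 13.28
tool_pos: [0.4722, 0.2114, 0.064]
ee_rot: [3.073, 0.653, 0.004]
wrist_force: [-1.0, -0.2, 5.3]
opening: 0.535
grasp_force: 61.3
n 1637 rim z -0.02544081803658452 circle (array([-0.00017648, -0.00027831]), np.float64(0.02176909338301852)) ((-0.0007577991345897317, -0.0005610133521258831), 0.023752795532345772)
slope [-0.00492895 -0.00827666 -0.02405966]
[0.47226423 0.21143387 0.06401198] [-0.43568166 -0.9191819   6.40835911] 0.5299067635823471 61.29791636019945
```

View pics/w9.png

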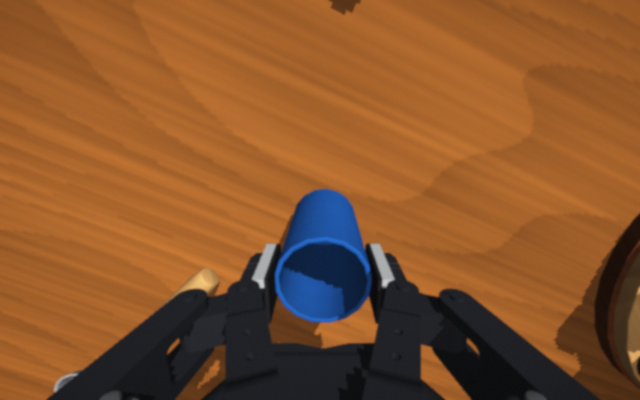

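The blue cup is held centred and upright (rim centre about (322,280)). I lift it and carry it to the axis.

```bash
python3 -m inch '{"translation":[[0,0,-0.2],[0,0,-0.4],[0,0,-0.5],[0,0,-0.5],[0,0,-0.1],[0,0,0]],"twist":[0,0,0,0,0,0],"gripper":[0,0,0,0,0,0]}'
python3 -m inch '{"translation":[[-0.03,0.2,0],[-0.06,0.4,0],[-0.06,0.4,0],[-0.06,0.4,0],[-0.06,0.4,0],[-0.06,0.4,0],[-0.06,0.4,0],[-0.06,0.4,0],[-0.06,0.4,0],[-0.03,0.18,0],[0,0,0],[0,0,0]],"twist":[0,0,0,0,0,0,0,0,0,0,0,0],"gripper":[0,0,0,0,0,0,0,0,0,0,0,0]}'
python3 held.py b .0235 w10 -.04;python3 - <<'E'
from h import *
p,d,K,E=grab("wrist","w11");c=np.array([.569,-.137])
P=cloud(d,K,E);P[d<=0]=9;z=P[...,2]
rr=np.hypot(*(P[...,:2]-c).transpose(2,0,1))
q=P[(rr<.038)&(rr>.026)&(z>.126)&(z<.136)];print(len(q),circ(q[:,:2]))
print(toolmove([.5683,-.1374,.1325]))
E
```

```text
time_s: 14.08
tool_pos: [0.4711, 0.2112, 0.2323]
ee_rot: [-3.073, -0.653, -0.001]
wrist_force: [0.3, 0.3, -0.7]
opening: 0.535
grasp_force: 61.5
time_s: 15.58
tool_pos: [0.5668, -0.1367, 0.2314]
ee_rot: [-3.071, -0.654, 0.002]
wrist_force: [0.2, -0.3, -1.3]
opening: 0.532
grasp_force: 61.7
n 1613 rim z -0.02541178092371851 circle (array([-0.00015098, -0.00027476]), np.float64(0.021741263665740806)) ((-0.0004989135195501149, -0.0005812444724142551), 0.023638756945729256)
slope [-0.00598298 -0.00909236 -0.02402193]
[ 0.56699542 -0.13659368  0.23177578] [-0.48106563 -0.49223848 -1.39938667] 0.5315348467204756 61.65521275252104
494 (array([ 0.56831907, -0.13739457]), np.float64(0.031256831329434534))
[0.00752052 0.01256636 0.99571061]
```

```bash
python3 -m inch '{"translation":[[0.01,0.012,0.1],[0,0,0.25],[0,0,0.25],[0,0,0.25],[0,0,0],[0,0,0]],"twist":[0,0,0,0,0,0],"gripper":[0,0,0,0,0,0]}'
python3 - <<'E'
from h import *
p,d,K,E=grab("wrist","w12");c=np.array([.569,-.137])
P=cloud(d,K,E);P[d<=0]=9;z=P[...,2]
rr=np.hypot(*(P[...,:2]-c).transpose(2,0,1))
q=P[(rr<.038)&(rr>.027)&(z>.127)&(z<.135)];print(len(q),circ(q[:,:2]))
print(bot.sense()["tool_pos"],toolmove([.5683,-.1374,.1325]))
E
```

```text
time_s: 16.42
tool_pos: [0.5692, -0.1384, 0.1481]
ee_rot: [3.072, 0.654, 0.001]
wrist_force: [-0.1, 0.4, -0.2]
opening: 0.532
grasp_force: 61.7
818 (array([ 0.56874064, -0.13725342]), np.float64(0.031039756266740767))
[ 0.56960393 -0.13863125  0.1487738 ] [-0.00717303 -0.01680696  0.16270017]
```

```bash
python3 -m inch '{"translation":[[-0.005,-0.015,0.06],[0,0,0.06],[0,0,0.03],[0,0,0],[0,0,0]],"twist":[0,0,0,0,0],"gripper":[0,0,0,0,0]}'
```

```text
time_s: 17.1
tool_pos: [0.5678, -0.1373, 0.133]
ee_rot: [-3.073, -0.653, -0.0]
wrist_force: [-2.4, 2.3, 4.2]
opening: 0.534
grasp_force: 62.1
```

```bash
python3 -m inch '{"translation":[[0,0,0],[0,0,0],[0,0,0],[0,0,-0.05],[0,0,-0.2],[0,0,-0.5],[0,0,-0.45],[0,0,0],[0,0,0]],"twist":[0,0,0,0,0,0,0,0,0],"gripper":[1,1,1,1,1,1,1,1,1]}'
cat > nest.py <<'E'
from h import *
import sys
p,d,K,E=grab(sys.argv[1],sys.argv[2]);c=np.array([.5685,-.1373])
P=cloud(d,K,E);P[d<=0]=9;z=P[...,2];H,S,V=cv2.split(cv2.cvtColor(p,cv2.COLOR_RGB2HSV))
rr=np.hypot(*(P[...,:2]-c).transpose(2,0,1))
for n,lo,hi,r0,r1 in(("large",.102,.110,.036,.047),("med",.126,.136,.026,.04),("small",.150,.165,0,.035)):
    q=P[(rr<r1)&(rr>r0)&(z>lo)&(z<hi)];print(n,len(q),circ(q[:,:2]) if len(q)>5 else "",np.percentile(q[:,2],[5,50,95]) if len(q) else "")
q=P[(S>150)&((H<6)|(H>174))&(rr<.13)&(rr>.06)&(z>.1)&(z<.112)]
y=P[(H>20)&(H<33)&(S>170)&(rr>.13)&(rr<.2)&(z<.03)]
ang=lambda q:np.degrees(np.arctan2(q[1]-c[1],q[0]-c[0]))
if len(q)>20:k,_=cv2.minEnclosingCircle(q[:,:2].astype(np.float32));print("red",len(q),k,np.hypot(*(np.array(k)-c)),ang(k))
if len(y)>20:print("ptr",len(y),y.mean(0),ang(y.mean(0)))
T=pose();print("tool",T[:3,3],"yaw",np.degrees(np.arctan2(T[1,0],T[0,0])),"joints",bot.sense()["joint_positions"])
E
python3 nest.py wrist w13;python3 nest.py top t2
```

```text
time_s: 18.23
tool_pos: [0.5678, -0.1374, 0.2533]
ee_rot: [3.072, 0.653, 0.002]
wrist_force: [-0.9, 0.0, -0.6]
opening: 1.0
grasp_force: 0.0
large 742 (array([ 0.56811632, -0.13791291]), np.float64(0.04072427165682947)) [0.10454515 0.10639585 0.10744075]
med 476 (array([ 0.56814926, -0.13749147]), np.float64(0.03135764853142697)) [0.12752949 0.13133413 0.13251551]
small 643 (array([ 0.56783107, -0.13829656]), np.float64(0.02188040304937408)) [0.15112401 0.15693496 0.15843074]
red 1201 (0.482730507850647, -0.08672626316547394) 0.09956961705744292 149.47439387666225
ptr 851 [ 0.72119279 -0.10460402  0.01245934] 12.086182554831892
tool [ 0.56729837 -0.13725354  0.2519262 ] yaw 23.995451617094325 joints [-3.29349991e-01 -3.32739105e-02  1.77810681e+00  1.34258091e-05
  1.39765562e+00  8.22644581e-01]
large 10 (array([ 0.5683637 , -0.13807511]), np.float64(0.03946701752239191)) [0.10321606 0.10681133 0.10861274]
med 7 (array([ 0.57187692, -0.15196153]), np.float64(0.01561847573026823)) [0.12888922 0.13219933 0.13426414]
small 10 (array([ 0.56554902, -0.13644249]), np.float64(0.022890220768905855)) [0.15192432 0.15618311 0.15837829]
ptr 23 [ 0.73439415 -0.09656345  0.01071313] 13.796430287284018
tool [ 0.56703    -0.13718911  0.25114849] yaw 23.995042625222048 joints [-3.29379005e-01 -3.26811286e-02  1.77883376e+00 -1.96204821e-05
  1.39760133e+00  8.22629389e-01]
```

View pics/w13.png

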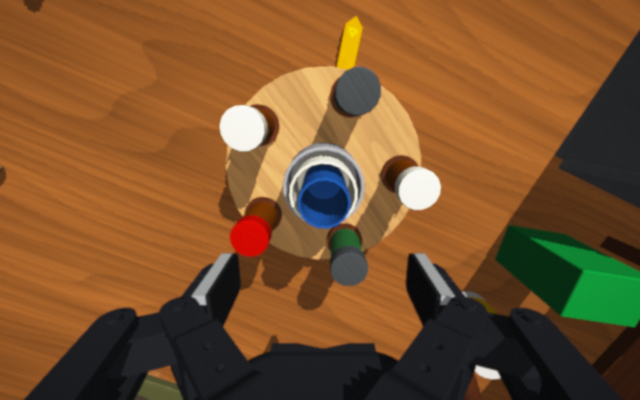

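Both cups are nested and upright: large rim (322,185), small inside it at (323,195). Red lid is at (250,236), 149° from the axis, and the pointer is at 12°, so the turn is about −137°. I twist at height so that tool x points radially at the red jar.

```bash
python3 -m inch '{"translation":[[0,0,0],[0,0,0],[0,0,0],[0,0,0],[0,0,0],[0,0,0],[0,0,0],[0,0,0],[0,0,0],[0,0,0],[0,0,0],[0,0,0]],"twist":[-1,-1,-1,-1,-1,-1,-1,-1,-1,-1,-1,-1],"gripper":[1,1,1,1,1,1,1,1,1,1,1,1]}'
python3 -m inch '{"translation":[[0,0,0],[0,0,0],[0,0,0],[0,0,0],[0,0,0],[0,0,0],[0,0,0],[0,0,0],[0,0,0],[0,0,0],[0,0,0],[0,0,0]],"twist":[-1,-1,-1,-1,-1,-1,-1,-1,-1,-1,-1,-1],"gripper":[1,1,1,1,1,1,1,1,1,1,1,1]}'
python3 -m inch '{"translation":[[0,0,0],[0,0,0],[0,0,0],[0,0,0],[0.2,0,0],[0.4,0,0],[0.4,0,0],[0,0,0],[0,0,0]],"twist":[-1,-1,-1,-0.3,0,0,0,0,0],"gripper":[1,1,1,1,1,1,1,1,1]}'
python3 nest.py wrist w14;python3 -c "
from h import *
print(toolmove([.4827,-.0867,.085]))"
```

```text
time_s: 19.82
tool_pos: [0.5669, -0.1371, 0.2504]
ee_rot: [-2.419, -2.0, 0.003]
wrist_force: [0.8, -0.3, 0.4]
opening: 0.997
grasp_force: 0.0
time_s: 21.32
tool_pos: [0.5669, -0.1371, 0.2504]
ee_rot: [-1.222, -2.89, 0.0]
wrist_force: [-0.1, -0.1, -0.3]
opening: 0.998
grasp_force: 0.0
time_s: 22.45
tool_pos: [0.4821, -0.0862, 0.2522]
ee_rot: [0.836, 3.028, -0.0]
wrist_force: [-0.2, 0.1, -0.2]
opening: 0.999
grasp_force: 0.0
large 567 (array([ 0.56724232, -0.13765879]), np.float64(0.04063240506803625)) [0.1029558  0.10625368 0.10743084]
med 434 (array([ 0.56712077, -0.13741053]), np.float64(0.0313856389928617)) [0.12653714 0.13101423 0.13239371]
small 695 (array([ 0.5666162 , -0.13820714]), np.float64(0.021962130797602782)) [0.15063767 0.15630022 0.15829952]
red 1314 (0.48202282190322876, -0.08659537881612778) 0.10024600211968893 149.61539936502905
ptr 353 [ 0.72347864 -0.10353942  0.01221066] 12.28933145076714
tool [ 0.48235744 -0.08640403  0.25222459] yaw 149.10432979439332 joints [-2.86798327e-01 -2.51966485e-01  1.97283954e+00 -8.88410820e-05
  1.42066259e+00 -1.31835020e+00]
[-4.33030956e-03 -6.62309633e-04  1.67224630e+00]
```

```bash
python3 -m inch '{"translation":[[0,0,0.3],[0,0,0.45],[0,0,0.45],[0,0,0.3],[0,0,0.2],[0,0,0],[0,0,0]],"twist":[0,0,0,0,0,0,0],"gripper":[1,1,1,1,1,1,1]}'
python3 -m inch '{"translation":[[0,0,0],[0,0,0],[0,0,0],[0,0,0],[0,0,0],[0,0,0],[0,0,0]],"twist":[0,0,0,0,0,0,0],"gripper":[0,0,0,0,0,0,0]}'
python3 nest.py wrist w15
```

```text
time_s: 23.38
tool_pos: [0.4829, -0.0866, 0.0832]
ee_rot: [0.836, 3.027, -0.0]
wrist_force: [0.2, -0.4, 0.5]
opening: 1.002
grasp_force: 0.0
time_s: 24.25
tool_pos: [0.4824, -0.0862, 0.0835]
ee_rot: [0.836, 3.027, -0.0]
wrist_force: [-1.5, 0.2, 5.6]
opening: 0.495
grasp_force: 60.8
large 0  
med 0  
small 0  
red 6171 (0.4828159809112549, -0.08660233020782471) 0.09955905207241018 149.38797175570608
tool [ 0.48239136 -0.08626647  0.0835377 ] yaw 149.12973938560327 joints [-2.86461588e-01 -9.09786986e-02  2.13030517e+00 -1.90067516e-04
  1.10106856e+00 -1.31838438e+00]
```

Lid gripped at 61 N. I start a gentle clockwise turn, per row: twist +1, y +8 mm, x −0.32 mm.

```bash
python3 -m inch '{"translation":[[-0.0005,0.032,0],[-0.0016,0.056,0],[-0.0032,0.08,0],[-0.0032,0.08,0],[-0.0032,0.08,0],[-0.0032,0.08,0],[-0.0016,0.056,0],[-0.0005,0.032,0],[0,0,0]],"twist":[0.4,0.7,1,1,1,1,0.7,0.4,0],"gripper":[0,0,0,0,0,0,0,0,0]}'
cat > st.py <<'E'
from h import *
s=bot.sense();T=pose(s);c=np.array([.5683,-.1377]);v=T[:2,3]-c
print("yaw",np.degrees(np.arctan2(T[1,0],T[0,0])),"pos ang",np.degrees(np.arctan2(v[1],v[0])),"r",np.hypot(*v),"z",T[2,3],s["wrist_force"],s["opening"],s["grasp_force"],"tilt",T[:2,2])
E
python3 st.py
```

```text
time_s: 25.42
tool_pos: [0.5175, -0.0515, 0.0835]
ee_rot: [1.553, 2.729, 0.001]
wrist_force: [0.0, 0.3, 5.4]
opening: 0.497
grasp_force: 61.1
yaw 120.70398109701848 pos ang 120.5217813418947 r 0.10006415478810965 z 0.08353459226105105 [0.02163946 0.26481649 5.39978183] 0.4971578368275465 61.07091665267944 tilt [ 0.00152719 -0.00039913]
```

```bash
python3 -m inch '{"translation":[[-0.0008,0.04,0],[-0.002,0.064,0],[-0.0032,0.08,0],[-0.0032,0.08,0],[-0.0032,0.08,0],[-0.0032,0.08,0],[-0.0032,0.08,0],[-0.0032,0.08,0],[-0.0032,0.08,0],[-0.0032,0.08,0],[-0.0032,0.08,0],[-0.0032,0.08,0]],"twist":[0.5,0.8,1,1,1,1,1,1,1,1,1,1],"gripper":[0,0,0,0,0,0,0,0,0,0,0,0]}'; python3 st.py
python3 -m inch '{"translation":[[-0.0032,0.08,0],[-0.0032,0.08,0],[-0.0032,0.08,0],[-0.0032,0.08,0],[-0.0032,0.08,0],[-0.0032,0.08,0],[-0.0032,0.08,0],[-0.0032,0.08,0],[-0.0032,0.08,0],[-0.002,0.064,0],[-0.0008,0.04,0],[0,0,0]],"twist":[1,1,1,1,1,1,1,1,1,0.8,0.5,0],"gripper":[0,0,0,0,0,0,0,0,0,0,0,0]}'; python3 st.py; python3 nest.py wrist w16; python3 nest.py scene s2
```

```text
time_s: 26.92
tool_pos: [0.6047, -0.0445, 0.0836]
ee_rot: [2.591, 1.774, 0.001]
wrist_force: [-1.6, -2.1, 5.0]
opening: 0.496
grasp_force: 61.1
yaw 68.81536290549005 pos ang 68.6616151158648 r 0.10007885588959928 z 0.08356540867474176 [-1.63020915 -2.082738    4.98849817] 0.49575735019174116 61.07666373252869 tilt [ 0.00148469 -0.00082091]
time_s: 28.42
tool_pos: [0.6617, -0.1011, 0.0836]
ee_rot: [3.084, 0.591, 0.003]
wrist_force: [-0.5, -1.8, 6.1]
opening: 0.495
grasp_force: 61.1
yaw 21.686327907311043 pos ang 21.382482302167546 r 0.10028759758417016 z 0.08360070215767815 [-0.4592652  -1.75371294  6.09056641] 0.49540336835394755 61.07231855392456 tilt [ 0.00217662 -0.00079165]
large 0  
med 0  
small 0  
red 6174 (0.6603448987007141, -0.1013190820813179) 0.0986413294294809 21.39312947390387
ptr 2079 [ 0.72150635 -0.10427464  0.01247838] 12.180042312617815
tool [ 0.66165738 -0.10108284  0.08359559] yaw 21.707936813884896 joints [-2.31623619e-01  2.88988049e-01  1.71853245e+00 -3.79432294e-04
  1.13173283e+00  9.60460024e-01]
large 23 (array([ 0.57340001, -0.13100991]), np.float64(0.03559718142228302)) [0.10235279 0.10428048 0.108017  ]
med 2  [0.12942721 0.12974914 0.13007107]
small 0  
red 155 (0.6626322865486145, -0.09881585836410522) 0.10169521389093038 22.2362369264949
ptr 36 [ 0.73012191 -0.10035844  0.00963168] 12.874802023177189
tool [ 0.66166026 -0.10106561  0.0836096 ] yaw 21.71407438952159 joints [-2.31584328e-01  2.88939460e-01  1.71856672e+00 -4.14654137e-04
  1.13168269e+00  9.60407219e-01]
```

```bash
python3 -m inch '{"translation":[[-0.002,0.056,0],[-0.002,0.056,0],[-0.0008,0.032,0],[0,0.016,0],[0,0,0],[0,0,0],[0,0,0],[0,0,0]],"twist":[0.7,0.7,0.4,0.2,0,0,0,0],"gripper":[0,0,0,0,0,0,0,0]}'; python3 st.py; python3 nest.py wrist w17; python3 nest.py scene s3; python3 nest.py top t3
```

```text
time_s: 29.52
tool_pos: [0.6663, -0.1163, 0.0836]
ee_rot: [3.121, 0.343, 0.004]
wrist_force: [-0.3, -1.9, 6.1]
opening: 0.492
grasp_force: 61.1
yaw 12.558315484544265 pos ang 12.296928055691788 r 0.10032749768508432 z 0.08359697544738826 [-0.25182966 -1.93529897  6.08030712] 0.4923313663886622 61.081870794296265 tilt [ 0.0025291  -0.00099873]
large 0  
med 0  
small 0  
red 6190 (0.6654554605484009, -0.11626990884542465) 0.09921000989881146 12.23814658715618
ptr 2071 [ 0.72160507 -0.10459425  0.01246296] 12.058086653420503
tool [ 0.66630105 -0.11631552  0.08356803] yaw 12.560163474662588 joints [-2.52007166e-01  3.02828139e-01  1.70135100e+00 -4.02760458e-04
  1.13476521e+00  1.09974425e+00]
large 18 (array([ 0.568528  , -0.13725287]), np.float64(0.04325588609694177)) [0.10216274 0.10537501 0.10818761]
med 13 (array([ 0.5689668 , -0.13345099]), np.float64(0.029498768314136115)) [0.126424   0.13009486 0.13200049]
small 28 (array([ 0.56939738, -0.13585945]), np.float64(0.02330439357556449)) [0.15007878 0.15384605 0.15797874]
red 149 (0.6663639545440674, -0.11548111587762833) 0.10026673079017172 12.568602282783221
ptr 38 [ 0.72760795 -0.10063905  0.00976375] 12.975377763816173
tool [ 0.66631878 -0.11633072  0.08357952] yaw 12.559809575548744 joints [-2.52034064e-01  3.02829112e-01  1.70132849e+00 -3.71398165e-04
  1.13474050e+00  1.09971036e+00]
large 34 (array([ 0.56730977, -0.13705815]), np.float64(0.04069874423636573)) [0.10226099 0.1054743  0.10828313]
med 16 (array([ 0.56822639, -0.1365557 ]), np.float64(0.0317623113789146)) [0.12754889 0.13005229 0.13333135]
small 12 (array([ 0.56316871, -0.14405077]), np.float64(0.013782295813403369)) [0.15162185 0.15417067 0.16060887]
tool [ 0.66633601 -0.11632987  0.08360692] yaw 12.559087061898747 joints [-2.52037366e-01  3.02808391e-01  1.70130359e+00 -3.41970172e-04
  1.13474350e+00  1.09970730e+00]
```

View pics/s3.png

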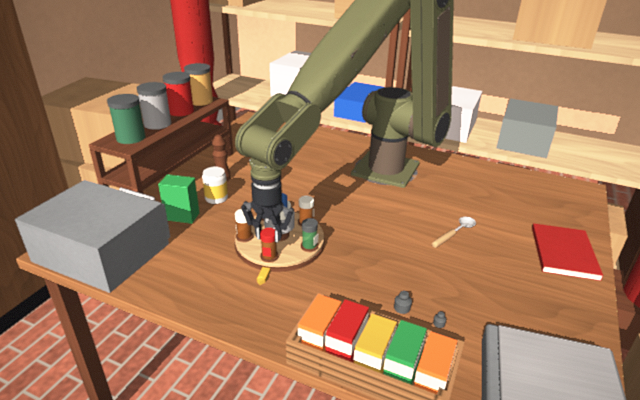

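View pics/w17.png

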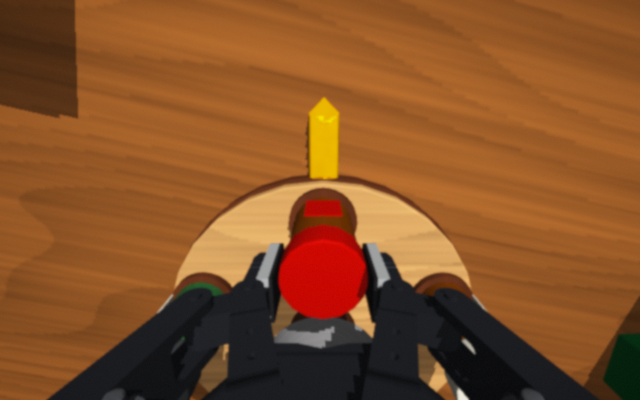

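The red lid at (322,272) is in line with the pointer at (323,140) and firmly gripped. The cups' rims are still at their seated heights, and everything is at rest. I'm handing it in.

```bash
python3 -c "
from workcell import bot
print(bot.finish_job())"
```

```text
the job is handed in; nothing more can be done
None
```

The job is handed in at about 30 s on the robot's clock, verdict not shown: my last measurements had the measures nested and fully down, the red lid within about 1° of the pointer, and the gripper still holding that lid at 61 N.

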